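# Stop one stirrer station, start another

### The arm

A 6-joint arm with a two-finger parallel gripper is mounted at the origin on the work surface. World frame = base frame: x ahead of the robot, y to its left, z up, the work surface at z = 0. Lengths are in mm, angles in rad, forces in N, time in s.
With the tool pointing down it reaches from about 300 to 775 mm from the base axis. Payload 14.6 kg.
Tool frame: the origin (TCP) lies on the centre line of the jaws, within the pads' length; the fingertips stand 8 mm ahead of it and the grasp point (between the pads) lies 11 mm behind it; z points along the fingers, y is the direction in which the jaws open and shut (so a half turn about z gives the same grasp; the last joint's range is limited). The gripper opens to 94 mm and grips with 3 to 60 N. Pads are 16 mm wide; open, the fingers measure 119 mm over their backs; the gripper's body (75 mm by 177 mm) begins 78 mm behind the grasp point.
Start: joints at [-1.29, 0.3, 1.521, -0, 1.321, -0.067], TCP at [187.449, -517.061, 213.446] pointing down, gripper open.
Joint ranges: [-3.03, 3.03], [-0.79, 2.21], [0.23, 2.52], [-1.04, 4.18], [0, 3.07], [-2.55, 2.55]. Speed limits (rad/s): [2.22, 2.22, 2.57, 3.14, 3.14, 3.14].

### API

Orientations are given as [roll, pitch, yaw] about the fixed x, y, z axes, in that order (R = Rz(yaw) Ry(pitch) Rx(roll)).
In Python, from cell import read_state, cams, manip gives the robot as it stands.
- The arm moves only by the shell command python3 -m handwheel 'ROWS' [OPENING] [FORCE]. ROWS is JSON, a list of rows, each a list of 4 numbers: the shift along the tool's x, y, z in m, then the turn about the tool's z in degrees. In form: [[dx, dy, dz, turn], ...]. A call has 1 to 5 rows; each row is the pose to reach, as a shift and turn from the pose measured when the call began, along the tool's axes at that moment; what a row does not reach only later rows make up. A row lasts 1/8 s, in which the tool goes at most 62.5 mm and 10.7 degrees, less where a joint would pass 70% of its speed; a pose out of reach is approached as far as the arm can. A call with a gripper value outside its range is refused whole. OPENING is the closure, from 0 (fully open) to 1 (shut), set as the call begins (- or left out, the last holds). The fingers move at their own pace and stop on an object; FORCE is the grip in N (left out, the last holds). Time passes only in rows, so rows that repeat a pose let the fingers close. It gives the time, the measured TCP pose, the force and the opening at its end, in the units of the state.
- read_state(): the state, without advancing time (a new reading comes with each control period).
- cams.camera(name): name is "scene" or "top" or "wrist"; returns the picture (420x560x3 uint8, red, green, blue); there is no depth.
- cams.get_calibration(name): a dict with "vertical_fov" (degrees; the focal length in pixels is half the picture's height over the tangent of half this angle, whatever the lens; pixels are square), "cx", "cy" (the principal point, pixels), "dist_coeffs" ([k1, k2, p1, p2, k3] as OpenCV has them; the pictures are not rectified), "R" (3x3) and "t" (3): a world point X has camera coordinates R X + t. Camera axes: x right, y down, z forward; pixel columns grow to the right and rows downward; lengths in mm; the calibration is good to about 2 mm. A picture is of the moment at which its call begins: read the wrist's pose just before it. get_calibration takes no time and is no camera call; for the wrist camera it gives the pose at the moment of the call.
- manip.sign_off(): hands the job in, once; it reports no verdict.
The state is a dict: "clock": time; "joints": joint angles; "qd": joint speeds; "effort": joint torques, N m; "eef_pos": TCP position; "eef_rot": TCP orientation; "wrist_force": force on the tool from outside, world axes, zero at the start; "moment": the same for the moment, N m; "finger_gap": finger opening in mm.
Only numpy, scipy, OpenCV 4.12 (cv2) and the standard library are available. Lean on these libraries where they do the work, as an engineer would, in place of code of your own. Each camera call takes 0.05 s, during which the arm holds its last target. There are 200 camera calls.

### The job

The mix in the white jar is done and the amber bottle is next: on the four-place stirrer, press the red stop key of the station where the white jar stands fully down, and after that the green start key of the station where the amber bottle stands. Press gently with the fingertips and let each key spring back up, leave every other key alone, do not shift, tip or lift any of the vessels, and finish with the arm clear of everything.

Things in the scene. Friction and masses are not known exactly. Their poses are not given: they have to be found in the camera images.
- stirrer: fixed four-place stirrer, cream box 190 (x) x 460 (y) x 60 mm high; origin under its centre, x away from its key side, y along the row. Four round grey plates, top 64 mm up, centres at x = 35, y = 165, 55, -55, -165 mm (stations 0 to 3), blue lines between. On the edge nearest the robot each plate has two keys 103 mm before (-x) its centre: red stop 27.5 mm to +y, green start 27.5 mm to -y
- amber_bottle: amber glass bottle with a black cap, 60 mm across, 100 mm tall; stands loose on one of the four plates, which one changes from run to run; origin at the centre of its underside
- white_jar: white plastic jar with a white lid, 64 mm across, 75 mm tall; stands loose on one of the four plates, which one changes from run to run; origin at the centre of its underside
- blue_jar: blue plastic jar with a blue lid, 64 mm across, 80 mm tall; stands loose on one of the four plates, which one changes from run to run; origin at the centre of its underside
- steel_beaker: open steel beaker, 68 mm across, 85 mm tall; stands loose on one of the four plates, which one changes from run to run; origin at the centre of its underside
- stop0_top (a point): centre of the top face of the red stop key of the leftmost (+y) station seen from the robot: a round cap 26 mm across standing 12 mm above the box; the next keys' centres are 55 mm away along the row
- stop0 (a joint): travel of the red stop key of the leftmost (+y) station seen from the robot, m: 0 up, 0.006 fully pressed down; its spring starts to yield at 1.2 N, is fully down at 4 N and lifts it again when let go
- start0_top (a point): centre of the top face of the green start key of the leftmost (+y) station seen from the robot: a round cap 26 mm across standing 12 mm above the box; the next keys' centres are 55 mm away along the row
- start0 (a joint): travel of the green start key of the leftmost (+y) station seen from the robot, m: 0 up, 0.006 fully pressed down; its spring starts to yield at 1.2 N, is fully down at 4 N and lifts it again when let go
- stop1_top (a point): centre of the top face of the red stop key of the second from left station seen from the robot: a round cap 26 mm across standing 12 mm above the box; the next keys' centres are 55 mm away along the row
- stop1 (a joint): travel of the red stop key of the second from left station seen from the robot, m: 0 up, 0.006 fully pressed down; its spring starts to yield at 1.2 N, is fully down at 4 N and lifts it again when let go
- start1_top (a point): centre of the top face of the green start key of the second from left station seen from the robot: a round cap 26 mm across standing 12 mm above the box; the next keys' centres are 55 mm away along the row
- start1 (a joint): travel of the green start key of the second from left station seen from the robot, m: 0 up, 0.006 fully pressed down; its spring starts to yield at 1.2 N, is fully down at 4 N and lifts it again when let go
- stop2_top (a point): centre of the top face of the red stop key of the third from left station seen from the robot: a round cap 26 mm across standing 12 mm above the box; the next keys' centres are 55 mm away along the row
- stop2 (a joint): travel of the red stop key of the third from left station seen from the robot, m: 0 up, 0.006 fully pressed down; its spring starts to yield at 1.2 N, is fully down at 4 N and lifts it again when let go
- start2_top (a point): centre of the top face of the green start key of the third from left station seen from the robot: a round cap 26 mm across standing 12 mm above the box; the next keys' centres are 55 mm away along the row
- start2 (a joint): travel of the green start key of the third from left station seen from the robot, m: 0 up, 0.006 fully pressed down; its spring starts to yield at 1.2 N, is fully down at 4 N and lifts it again when let go
- stop3_top (a point): centre of the top face of the red stop key of the rightmost (-y) station seen from the robot: a round cap 26 mm across standing 12 mm above the box; the next keys' centres are 55 mm away along the row
- stop3 (a joint): travel of the red stop key of the rightmost (-y) station seen from the robot, m: 0 up, 0.006 fully pressed down; its spring starts to yield at 1.2 N, is fully down at 4 N and lifts it again when let go
- start3_top (a point): centre of the top face of the green start key of the rightmost (-y) station seen from the robot: a round cap 26 mm across standing 12 mm above the box; the next keys' centres are 55 mm away along the row
- start3 (a joint): travel of the green start key of the rightmost (-y) station seen from the robot, m: 0 up, 0.006 fully pressed down; its spring starts to yield at 1.2 N, is fully down at 4 N and lifts it again when let go
Mind the look-alikes: they are no part of the job. Leave any pink or yellow look-alike of the white_jar alone.

How it is judged:
By the outcome, as a careful person would: the job done as asked, in the order asked, and still so for the second after the job is handed in, with the robot touching nothing.
It also fails if it takes over 42 s, if anything falls off the work surface, if the arm or the gripper's body presses on something with over 40 N, if the wrist force passes 120 N, or if a joint passes its speed limit or range.

## Working session

There is one attempt and no reset: what is moved stays moved. The work goes in short steps, Python scripts to look and compute and a shell command to move; the robot and the scene stay as the last step left them, time stands still between calls to the robot, and variables do not carry over. Pictures are saved under pics/ and viewed, about 8 in all and at most 12, crops included, and the job is handed in when it is done.

```bash
mkdir -p pics; python3 - <<'E'
from cell import read_state,cams
import cv2,json
for n in("scene","top"):
    cv2.imwrite(f"pics/{n}0.png",cams.camera(n)[:,:,::-1])
    print(n,{k:(v.tolist() if hasattr(v,'tolist') else v) for k,v in cams.get_calibration(n).items()})
s=read_state();print(s)
E
```

```text
scene {'vertical_fov': 53.09122515683484, 'cx': 277.4096980913362, 'cy': 207.5519660617701, 'dist_coeffs': [-0.11099082198225363, 0.0, 0.0, 0.0, 0.0], 'R': [[0.12586742493112738, 0.992032615011537, 0.005355566690689569], [0.8395684228246204, -0.10364409530862251, -0.5332755056285978], [-0.5284716215058162, 0.07161837935215078, -0.8459246733616325]], 't': [-66.0992490572462, -409.55084034173234, 1260.3963365855177]}
top {'vertical_fov': 57.477778790983955, 'cx': 278.998888937703, 'cy': 214.57059088816354, 'dist_coeffs': [-0.04662174481623149, 0.0, 0.0, 0.0, 0.0], 'R': [[-0.01620393280764439, -0.9995524380596361, -0.025146692239794727], [-0.9891965840828219, 0.019690663186529657, -0.14526663698920023], [0.14569677621842833, 0.02252113123962148, -0.9890729235234605]], 't': [37.36741570626356, 537.329857502643, 878.3167536960566]}
{'clock': 0.1, 'joints': array([-1.28960043e+00,  3.00387099e-01,  1.52150346e+00,  1.14598222e-05,
        1.32069077e+00, -6.65655788e-02]), 'qd': array([ 0.00020465,  0.00142078, -0.00083517,  0.00043174,  0.0004234 ,
       -0.00026392]), 'effort': array([ 1.41501573e-04, -5.32649410e+01, -3.53284085e+01,  7.09344330e-02,
        2.35522381e-02, -6.52036351e-05]), 'eef_pos': array([ 187.39377287, -516.85895175,  212.96523608]), 'eef_rot': array([-3.14060691e+00, -7.68389172e-05,  3.47758597e-01]), 'wrist_force': array([-0.12516434, -0.12219288,  0.69231334]), 'moment': array([-0.05305334,  0.00604568, -0.00758517]), 'finger_gap': 94.06056187834716}
```

View pics/top0.png

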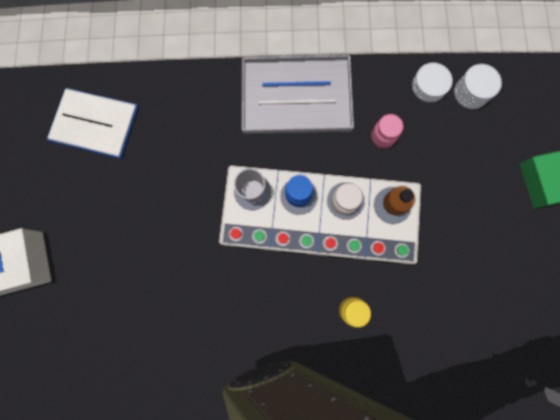

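View pics/scene0.png

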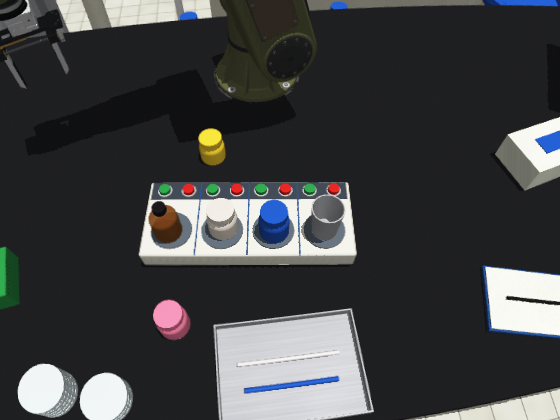

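White jar is at station 2 and the amber bottle at station 3. In the top view, stop2 is at about (331,243) and start3 at (402,250). I'll locate all the keys by fitting the stirrer pose to both views.

```bash
cat > h.py <<'E'
import numpy as np,cv2
def K(c):
    f=210/np.tan(np.radians(c['vertical_fov'])/2)
    return np.array([[f,0,c['cx']],[0,f,c['cy']],[0,0,1.]])
def proj(P,c):
    R=np.array(c['R']);r,_=cv2.Rodrigues(R)
    return cv2.projectPoints(np.float64(P),r,np.float64(c['t']),K(c),np.float64(c['dist_coeffs']))[0][:,0]
def blobs(img,col,amin=25,amax=3000):
    h=cv2.cvtColor(img,cv2.COLOR_RGB2HSV)
    m=cv2.inRange(h,(50,110,60),(85,255,255)) if col=='g' else cv2.inRange(h,(0,170,110),(5,255,255))|cv2.inRange(h,(174,170,110),(180,255,255))
    n,_,st,ce=cv2.connectedComponentsWithStats(m)
    return np.array([ce[i] for i in range(1,n) if amin<st[i,4]<amax])
def keys():  # local: stop0,start0,stop1,...
    return np.array([[-68,y+d,72] for y in(165,55,-55,-165) for d in(27.5,-27.5)],float)
def toworld(p,L):
    c,s=np.cos(p[2]),np.sin(p[2]);return np.c_[p[0]+c*L[:,0]-s*L[:,1],p[1]+s*L[:,0]+c*L[:,1],L[:,2]]
E
python3 - <<'E'
from h import *
from cell import cams
from scipy.optimize import least_squares
obs={}
for n in("top","scene"):
    im=cv2.imread(f"pics/{n}0.png")[:,:,::-1].copy()
    obs[n]=(cams.get_calibration(n),blobs(im,'r',20,200),blobs(im,'g',20,200));print(n,obs[n][1].round(1).tolist(),obs[n][2].round(1).tolist())
def res(p,ns):
    o=[]
    for n in ns:
        c,r,g=obs[n];q=proj(toworld(p,keys()),c)
        for i in range(8):
            B=(r,g)[i%2];d=B-q[i];o+=list(d[np.argmin((d**2).sum(1))])
    return np.array(o)
for ns in(("top",),("scene",),("top","scene")):
    best=min((least_squares(res,[x,y,a],args=(ns,),loss='soft_l1') for x in(450,500,550) for y in(-130,-105,-80,-55) for a in(-.1,0)),key=lambda s:s.cost)
    W=toworld(best.x,keys());print(ns,best.x.round(3),best.cost.round(2),abs(res(best.x,ns)).max().round(2),W[4].round(1),W[7].round(1))
E
```

```text
top [[235.5, 233.3], [282.7, 238.1], [330.3, 242.7], [378.3, 247.4]] [[258.9, 235.6], [306.4, 240.4], [354.2, 245.1], [402.3, 249.8]]
scene [[333.4, 188.0], [188.1, 188.8], [236.4, 188.7], [285.1, 188.3]] [[260.7, 188.5], [309.1, 188.3], [164.1, 188.9], [212.1, 188.8]]
('top',) [ 5.36608e+02 -7.00100e+01 -1.18000e-01] 0.42 0.59 [465.8 -89.3  72. ] [ 446.5 -253.2   72. ]
('scene',) [ 5.42707e+02 -6.74520e+01 -1.18000e-01] 0.59 0.55 [472.  -86.8  72. ] [ 452.6 -250.6   72. ]
('top', 'scene') [ 5.38823e+02 -6.88580e+01 -1.20000e-01] 12.18 1.54 [468. -88.  72.] [ 448.3 -251.9   72. ]
```

```bash
python3 -m handwheel '[[0.04,-0.03,0,5.4],[0.08,-0.06,0,10.8],[0.12,-0.09,0,16.2],[0.16,-0.12,0,21.5],[0.2,-0.15,0,26.8]]' 1 10
cat >> h.py <<'E'
def go(target,yaw):
    from cell import read_state
    from scipy.spatial.transform import Rotation as Ro
    s=read_state();R=Ro.from_euler('xyz',s['eef_rot']).as_matrix()
    d=R.T@(np.array(target)-s['eef_pos']);t=np.degrees(s['eef_rot'][2]-yaw)
    print('t',round(s['clock'],2),'pos',s['eef_pos'].round(1),'rot',s['eef_rot'].round(3),'gap',round(s['finger_gap'],1),'F',s['wrist_force'].round(2),'| go',(d/1000).round(4),'turn',round(t,1))
E
python3 -c "
from h import go;go([455,-95,200],-.119)"
```

```text
clock: 0.72
eef_pos: [324.8, -306.2, 213.0]
eef_rot: [-3.141, 0.001, -0.123]
wrist_force: [0.8, -0.8, -0.3]
finger_gap: 47.7
t 0.72 pos [ 324.8 -306.2  213. ] rot [-3.141e+00  1.000e-03 -1.230e-01] gap 47.7 F [ 0.85 -0.83 -0.32] | go [ 0.1032 -0.2256  0.0132] turn -0.2
```

```bash
python3 -m handwheel '[[0.02,-0.045,0.002,0],[0.04,-0.09,0.005,0],[0.06,-0.135,0.01,0],[0.08,-0.18,0.013,0],[0.103,-0.225,0.013,0]]'
python3 -m handwheel '[[0,0,0,0],[0,0,0,0]]' >/dev/null
python3 - <<'E'
from h import *
from cell import cams
go([455,-95,200],-.119)
c=cams.get_calibration("wrist");im=cams.camera("wrist")
cv2.imwrite("pics/w1.png",im[:,:,::-1])
print(c['vertical_fov'],c['dist_coeffs'],(-np.array(c['R']).T@c['t']).round(1))
W=toworld([536.6,-70,-.118],keys());print(proj(W,c).round(1).tolist())
W=toworld([542.7,-67.5,-.118],keys());print(proj(W,c).round(1).tolist())
print(blobs(im,'r',60,20000).round(1).tolist(),blobs(im,'g',60,20000).round(1).tolist())
E
```

```text
clock: 1.35
eef_pos: [455.1, -93.9, 199.9]
eef_rot: [-3.14, 0.001, -0.123]
wrist_force: [0.6, -0.2, 0.2]
finger_gap: 1.0
t 1.6 pos [454.8 -94.1 199.6] rot [-3.141e+00  2.000e-03 -1.230e-01] gap 0.4 F [-0.19 -0.54  0.3 ] | go [ 0.0003  0.0009 -0.0004] turn -0.2
71.08551636357045 [-0.06535462  0.          0.          0.          0.        ] [ 532.1 -104.   370.4]
[[71.4, 196.9], [119.8, 196.4], [170.3, 196.0], [222.2, 195.7], [274.9, 195.5], [327.8, 195.3], [380.1, 195.1], [431.1, 195.1]]
[[67.7, 191.7], [116.1, 191.1], [166.7, 190.7], [218.8, 190.3], [271.8, 190.0], [324.9, 189.8], [377.5, 189.7], [428.9, 189.7]]
[[273.8, 193.4], [378.1, 193.4], [71.7, 195.5], [170.2, 194.5]] [[222.0, 193.9], [326.0, 193.2], [428.4, 193.2], [120.5, 194.8]]
```

View pics/w1.png

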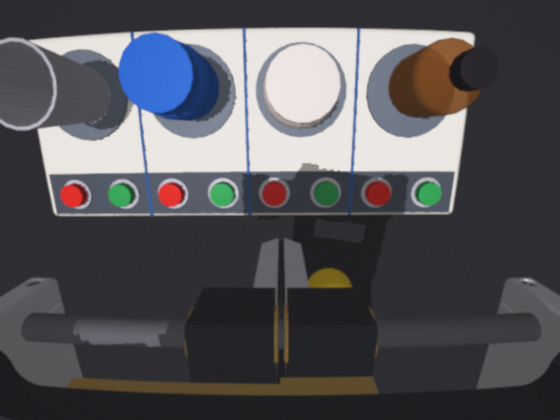

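Wrist view: stop2 at (274,193), start3 at (428,193); white jar at station 2, amber bottle at station 3, fingers shut. I'll fit using the wrist camera too.

```bash
python3 - <<'E'
from h import *
from cell import cams
from scipy.optimize import least_squares
C={n:cams.get_calibration(n) for n in("wrist","top","scene")}
im={"wrist":"w1","top":"top0","scene":"scene0"};B={}
for n in C:
    I=cv2.imread(f"pics/{im[n]}.png")[:,:,::-1].copy();a=(60,20000) if n=="wrist" else (20,200)
    r,g=[b[np.argsort(b[:,0]*(-1 if n=="scene" else 1))] for b in(blobs(I,'r',*a),blobs(I,'g',*a))]
    q=np.zeros((8,2));q[::2]=r;q[1::2]=g;B[n]=q
def res(p,ns):return np.concatenate([(B[n]-proj(toworld(p,keys()),C[n])).ravel() for n in ns])
for ns in(("wrist",),("wrist","top"),("wrist","top","scene")):
    s=least_squares(res,[537,-70,-.118],args=(ns,));W=toworld(s.x,keys());print(ns,s.x.round(3),abs(s.fun).max().round(2),W[4].round(1),W[7].round(1))
go([467.5,-88.5,105],-.119)
E
```

```text
('wrist',) [ 5.38367e+02 -6.97240e+01 -1.18000e-01] 2.09 [467.6 -89.   72. ] [ 448.2 -252.9   72. ]
('wrist', 'top') [ 5.38053e+02 -6.97810e+01 -1.18000e-01] 2.13 [467.3 -89.1  72. ] [ 447.9 -253.    72. ]
('wrist', 'top', 'scene') [ 5.3856e+02 -6.9424e+01 -1.1800e-01] 1.98 [467.8 -88.7  72. ] [ 448.4 -252.6   72. ]
t 1.65 pos [454.7 -94.5 199.8] rot [-3.141e+00  1.000e-03 -1.240e-01] gap 0.2 F [ 1.06 -0.66  0.35] | go [ 0.0121 -0.0075  0.0948] turn -0.3
```

```bash
python3 -m handwheel '[[0.006,-0.004,0.02,0],[0.012,-0.007,0.045,0],[0.012,-0.007,0.07,0],[0.012,-0.007,0.095,0],[0.012,-0.007,0.105,0]]'
python3 -m handwheel '[[0,0,0.004,0],[0,0,0.008,0],[0,0,0.009,0],[0,0,0.009,0]]'
python3 - <<'E'
from h import *
from cell import cams
go([467.6,-88.9,82],-.119)
cv2.imwrite("pics/w2.png",cams.camera("wrist")[:,:,::-1])
E
```

```text
clock: 2.28
eef_pos: [466.5, -89.8, 93.8]
eef_rot: [-3.14, 0.003, -0.125]
wrist_force: [-0.4, -0.1, 0.6]
finger_gap: 0.1
clock: 2.78
eef_pos: [466.6, -89.8, 85.1]
eef_rot: [-3.14, 0.003, -0.125]
wrist_force: [-0.8, 1.2, 1.0]
finger_gap: 0.2
t 2.77 pos [466.6 -89.8  85.1] rot [-3.14e+00  3.00e-03 -1.25e-01] gap 0.2 F [-0.8   1.18  1.01] | go [ 0.0009 -0.001   0.0031] turn -0.4
```

View pics/w2.png

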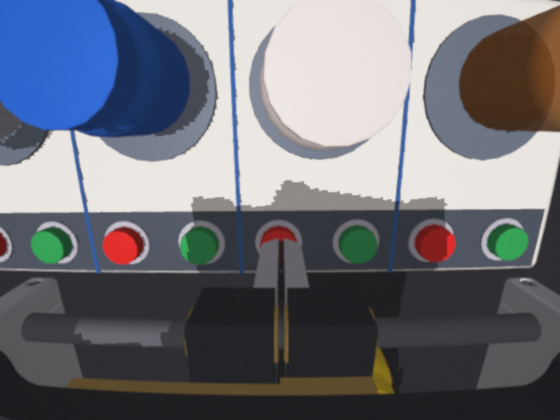

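The fingertips are over stop2 (279,240) and centred. Pressing in small steps.

```bash
python3 -m handwheel '[[0.001,-0.001,0.002,0],[0.001,-0.001,0.004,0],[0.001,-0.001,0.006,0],[0.001,-0.001,0.008,0],[0.001,-0.001,0.008,0]]'
python3 -m handwheel '[[0,0,0.001,0],[0,0,0.001,0]]';python3 -m handwheel '[[0,0,0.001,0],[0,0,0.001,0]]'
```

```text
clock: 3.45
eef_pos: [467.8, -88.9, 77.1]
eef_rot: [-3.14, 0.002, -0.125]
wrist_force: [1.2, 1.9, 2.0]
finger_gap: 0.5
clock: 3.7
eef_pos: [467.8, -88.8, 76.1]
eef_rot: [-3.14, 0.003, -0.125]
wrist_force: [-0.1, 1.1, 3.1]
finger_gap: 0.6
clock: 3.95
eef_pos: [467.8, -88.9, 75.1]
eef_rot: [-3.14, 0.002, -0.125]
wrist_force: [-2.1, 0.7, 3.3]
finger_gap: 0.3
```

```bash
python3 -m handwheel '[[0,0,0.001,0],[0,0,0.001,0]]';python3 -m handwheel '[[0,0,0.001,0],[0,0,0.001,0]]'
```

```text
clock: 4.2
eef_pos: [467.8, -88.9, 74.2]
eef_rot: [-3.14, 0.002, -0.125]
wrist_force: [-1.9, 1.9, 6.8]
finger_gap: 0.2
clock: 4.45
eef_pos: [467.9, -88.9, 74.0]
eef_rot: [-3.14, 0.002, -0.125]
wrist_force: [-6.7, 2.1, 15.2]
finger_gap: 0.1
```

Bottomed out: z has stopped at 74.0 and the force jumped. Lifting and moving over to start3.

```bash
python3 -m handwheel '[[0,0,-0.006,0],[0,0,-0.018,0],[0,0,-0.036,0],[0,0,-0.036,0]]'
python3 -c "
from h import go;go([448.2,-252.8,110],-.119)"
```

```text
clock: 4.95
eef_pos: [468.6, -89.2, 111.1]
eef_rot: [-3.141, -0.0, -0.125]
wrist_force: [-0.4, 0.1, -0.3]
finger_gap: 0.6
t 4.95 pos [468.6 -89.2 111.1] rot [-3.141 -0.    -0.125] gap 0.6 F [-0.39  0.08 -0.29] | go [0.0002 0.1649 0.001 ] turn -0.4
```

```bash
python3 -m handwheel '[[0,0.04,0,0],[0,0.085,0,0],[0,0.13,0,0],[0,0.165,0,0],[0,0.165,0,0]]'
python3 -m handwheel '[[0,0,0.012,0],[0,0,0.024,0],[0,0,0.026,0],[0,0,0.026,0]]'
python3 - <<'E'
from h import *
from cell import cams
go([448.2,-252.8,82],-.119)
cv2.imwrite("pics/w3.png",cams.camera("wrist")[:,:,::-1])
E
```

```text
clock: 5.58
eef_pos: [447.3, -254.5, 110.2]
eef_rot: [-3.141, 0.001, -0.128]
wrist_force: [0.3, 0.4, -1.1]
finger_gap: 0.5
clock: 6.08
eef_pos: [447.4, -254.0, 84.1]
eef_rot: [-3.14, 0.001, -0.127]
wrist_force: [0.3, -1.2, -0.1]
finger_gap: 0.1
t 6.08 pos [ 447.4 -254.    84.1] rot [-3.14e+00  1.00e-03 -1.27e-01] gap 0.1 F [ 0.31 -1.25 -0.08] | go [ 0.0007 -0.0013  0.0021] turn -0.5
```

View pics/w3.png

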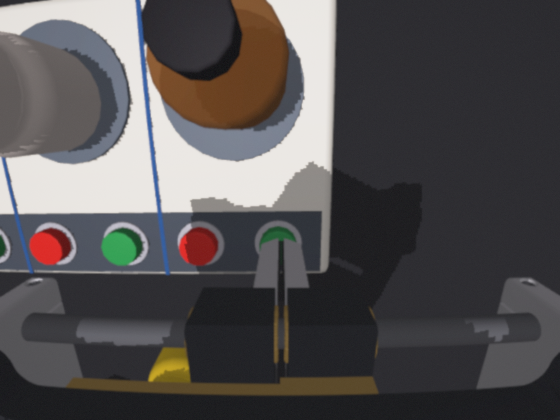

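The fingertips are over start3 (278,240), and the stop2 key at (50,246) is back up.

```bash
python3 -m handwheel '[[0.001,-0.001,0.002,0],[0.001,-0.001,0.004,0],[0.001,-0.001,0.006,0],[0.001,-0.001,0.008,0],[0.001,-0.001,0.008,0]]'
python3 -m handwheel '[[0,0,0.001,0],[0,0,0.001,0]]';python3 -m handwheel '[[0,0,0.001,0],[0,0,0.001,0]]'
```

```text
clock: 6.75
eef_pos: [448.7, -253.3, 76.4]
eef_rot: [-3.141, 0.0, -0.127]
wrist_force: [1.7, 1.4, 2.8]
finger_gap: 0.3
clock: 7.0
eef_pos: [448.7, -253.3, 75.4]
eef_rot: [-3.141, 0.0, -0.128]
wrist_force: [0.2, 2.3, 2.9]
finger_gap: 0.1
clock: 7.25
eef_pos: [448.7, -253.3, 74.4]
eef_rot: [-3.141, -0.0, -0.128]
wrist_force: [0.3, 1.0, 3.8]
finger_gap: 0.5
```

```bash
python3 -m handwheel '[[0,0,0.001,0],[0,0,0.001,0]]';python3 -m handwheel '[[0,0,0.001,0],[0,0,0.001,0]]'
```

```text
clock: 7.5
eef_pos: [448.8, -253.3, 74.0]
eef_rot: [-3.141, -0.0, -0.127]
wrist_force: [-2.9, 3.9, 14.1]
finger_gap: 0.6
clock: 7.75
eef_pos: [448.8, -253.4, 74.0]
eef_rot: [-3.141, -0.0, -0.127]
wrist_force: [-4.7, 4.7, 16.3]
finger_gap: 0.6
```

Fully down. Lifting straight up, then backing away towards −y.

```bash
python3 -m handwheel '[[0,0,-0.006,0],[0,0,-0.02,0],[0,0,-0.06,0],[0,0,-0.1,0],[0,0,-0.14,0]]'
python3 -m handwheel '[[-0.01,0.04,0,0],[-0.03,0.08,0,0],[-0.05,0.12,0,0],[-0.07,0.15,0,0],[-0.07,0.15,0,0]]'
python3 -m handwheel '[[0,0,0,0],[0,0,0,0]]'
python3 - <<'E'
from h import *
from cell import cams
cv2.imwrite("pics/both.png",np.hstack([cams.camera("top")[120:320,160:460],cams.camera("scene")[120:320,90:390]])[:,:,::-1])
E
```

```text
clock: 8.38
eef_pos: [448.5, -253.4, 215.8]
eef_rot: [-3.141, -0.001, -0.128]
wrist_force: [0.2, 1.0, 0.3]
finger_gap: 0.4
clock: 9.0
eef_pos: [358.5, -394.6, 216.0]
eef_rot: [-3.141, -0.0, -0.131]
wrist_force: [-0.8, -0.1, -0.2]
finger_gap: 0.3
clock: 9.25
eef_pos: [359.0, -394.1, 216.3]
eef_rot: [-3.142, -0.0, -0.13]
wrist_force: [0.9, -0.3, 0.7]
finger_gap: 0.4
```

View pics/both.png

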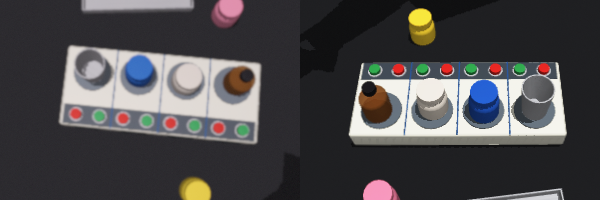

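All four vessels are where they were, the keys are up and the arm is clear.

```bash
python3 -c "
from cell import manip;print(manip.sign_off())"
```

```text
the job is handed in; nothing more can be done
None
```

I pressed the red stop key of station 2, where the white jar stands, and then the green start key of station 3, where the amber bottle stands. Each press ended on the key's hard stop, with the tool height no longer dropping at 74.0 mm and about 15–16 N on the wrist. That is above the 4 N needed to press a key fully down, but brief and far below the limits.

The last top and scene pictures show all keys up and the four vessels standing where they were. The arm is clear at about 216 mm height, with wrist force at noise level, and the job was handed in at about 9.4 s.

One disagreement: the top and scene cameras alone placed the stirrer about 6 mm apart in x. The wrist camera gave a position between the two, and close-up wrist views before each press showed the fingertips over the right key.

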